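# Hold back the sprung drawer lock with its key

## Task

The drawer's spring bolt stays back only while its key is held turned: with the blade of the flat screwdriver lever up the hinged dust cover on top of the lock and swing it right over until it lies back open, then lay the screwdriver down on the bench. Take the key that stands in the socket rail, work its blade into the slot past the sticky pins until the key's head sits fully down on the lock, and only then turn it clockwise (seen from above) a quarter turn. Finish while still gripping the key and holding it turned, and leave everything else on the bench where it is.

Things in the scene. Friction and masses are not known exactly. Their poses are not given: they have to be found in the camera images.
- drawer_unit: Wooden drawer unit, fixed, 200 (own x) x 220 (y) x 50 mm high; origin at its underside's centre, z up; locked drawer's front on -y, towards the robot. On its top near the -x edge sits the lock: dark steel block 80 (x) x 64 (y) mm, top 83 mm above the bench, -x face 5 mm inside the unit's; a round barrel, 40 mm diameter, rises from it to 90 mm above the bench.
- lock_mouth (a point): Centre of the lock's slot at the plug's top, 89 mm above the bench; fixed, axes as drawer_unit. At rest the slot is 16 mm long along x, 6 mm wide along y (chamfered), 30 mm deep, straight down. Two sprung pins stand 2.5 mm into it from its narrow ends, 8 and 16 mm down; the key wedges them aside with up to about 8 N of downward push, small turns to and fro help.
- lock (a joint): Turn of the brass lock plug: 0 at rest, grows clockwise seen from above to a stop at 1.57 rad. A weak spring (0.015 to 0.055 N m) turns it back whenever the key is let go. The key has up to 0.18 rad of play in the slot, so the plug lags the key by that.
- cover (a joint): Angle of the hinged steel dust cover: 0 shut over the barrel, 2.9 lying back open. Loose hinge, cover 45 g: it falls shut from below about 1.5 rad and falls fully open by itself from beyond about 1.8. About 0.3 N at the lip lifts it.
- cover_hinge (a point): Middle of the cover's hinge line, fixed, axes as drawer_unit; the line runs along y, 30 mm to the +x side of lock_mouth and 90.5 mm above the bench, which is the level of the shut cover's underside. The lip rises from the -x side and swings over to the +x side.
- cover_lip (a point): Middle of the cover's free edge, moves with it. Cover: plate 67 mm long from hinge to this edge, 46 wide, 2.5 thick, last 12 mm bent up 0.35 rad. Shut, the edge is 67 mm to the -x side of the hinge, 17 mm out from the barrel, overhanging the block: the gap to the block's top is 7.5 mm high (11 at the edge), too thin for fingers; a blade can go in 16 mm to the barrel.
- driver_mid (a point): Centre of the flat screwdriver's handle, 14 mm above the bench as it lies; own x points to the blade. Eight-sided red plastic handle 28 mm across flats, from -46 to +46 mm; collar to +56; round shaft 6.4 mm; from +133 to the tip at +155 mm a flat blade 10 mm wide, 2.4 thick, lying level, at handle-centre height. 110 g, balances some 10 mm ahead of this point.
- key_mid (a point): Centre of the key's plastic head: 30 mm wide (own x), 9 thick (y), 34 tall. Below it a steel blade 14 wide (x), 4 thick (y), 26 long, round nose. It stands upright in a slot of the socket rail, head resting on the rail's top (34 mm above the bench), and pulls straight up. It fits the lock either way round; fully home, this point is 17 mm above lock_mouth.
- socket_rail: Aluminium rail, fixed, 170 (own x) x 45 (y) x 34 mm high, origin at its underside's centre. The key stands at its middle, its width along the rail. Two fixed round sockets stand on it at -66 mm (26 mm diameter, 28 tall) and +62 mm (22 diameter, 26 tall).
- wrench: Bystander: steel wrench 200 mm long lying flat near the robot.
- mallet: Bystander: mallet with a blue head, 200 mm long, lying at the far side; origin under its head.
- jar: Bystander: glass jar, 60 mm diameter, 85 mm tall.
- tape_measure: Bystander: tape measure, 70 x 40 x 65 mm.
- bearing: Bystander: steel bearing ring lying flat, 52 mm diameter, 14 mm high.
Things that resemble listed ones, but are neither listed nor needed, are in the scene too. Of the things that look like the part that bears driver_mid, the smaller one is meant.

How it is judged:
By the outcome, as a careful person would: the job done as asked, in the order asked, and still so for the second after the job is handed in, while the arm keeps its last pose, push and grip.
It also fails if it takes over 72 s, if anything falls off the work surface, if the arm or the gripper's body presses on something with over 40 N, if the wrist force passes 120 N, or if a joint passes its speed limit or range.

## Robot

A 6-joint arm with a two-finger parallel gripper is mounted at the origin on the work surface. World frame = base frame: x ahead of the robot, y to its left, z up, the work surface at z = 0. Lengths are in mm, angles in rad, forces in N, time in s.
With the tool pointing down it reaches from about 300 to 775 mm from the base axis. Payload 14.6 kg.
Tool frame: the origin (TCP) lies on the centre line of the jaws, within the pads' length; the fingertips stand 8 mm ahead of it and the grasp point (between the pads) lies 11 mm behind it; z points along the fingers, y is the direction in which the jaws open and shut (so a half turn about z gives the same grasp; the last joint's range is limited). The gripper opens to 94 mm and grips with 3 to 60 N. Pads are 16 mm wide; open, the fingers measure 119 mm over their backs; the gripper's body (75 mm by 177 mm) begins 78 mm behind the grasp point.
Start: joints at [1.087, 0.3, 1.521, -0, 1.321, -0.067], TCP at [222.656, 502.905, 213.446] pointing down, gripper open.
Joint ranges: [-3.03, 3.03], [-0.79, 2.21], [0.23, 2.52], [-1.04, 4.18], [0, 3.07], [-2.55, 2.55]. Speed limits (rad/s): [2.22, 2.22, 2.57, 3.14, 3.14, 3.14].

## Interface

Orientations are given as [roll, pitch, yaw] about the fixed x, y, z axes, in that order (R = Rz(yaw) Ry(pitch) Rx(roll)).
In Python, from cell import read_state, cams, manip gives the robot as it stands.
- The arm moves only by the shell command python3 -m handwheel 'ROWS' [OPENING] [FORCE]. ROWS is JSON, a list of rows, each a list of 4 numbers: the shift along the tool's x, y, z in m, then the turn about the tool's z in degrees. In form: [[dx, dy, dz, turn], ...]. A call has 1 to 5 rows; each row is the pose to reach, as a shift and turn from the pose measured when the call began, along the tool's axes at that moment; what a row does not reach only later rows make up. A row lasts 1/8 s, in which the tool goes at most 62.5 mm and 10.7 degrees, less where a joint would pass 70% of its speed; a pose out of reach is approached as far as the arm can. A call with a gripper value outside its range is refused whole. OPENING is the closure, from 0 (fully open) to 1 (shut), set as the call begins (- or left out, the last holds). The fingers move at their own pace and stop on an object; FORCE is the grip in N (left out, the last holds). Time passes only in rows, so rows that repeat a pose let the fingers close. It gives the time, the measured TCP pose, the force and the opening at its end, in the units of the state.
- read_state(): the state, without advancing time (a new reading comes with each control period).
- cams.camera(name): name is "scene" or "top" or "wrist"; returns the picture (384x512x3 uint8, red, green, blue); there is no depth.
- cams.get_calibration(name): a dict with "vertical_fov" (degrees; the focal length in pixels is half the picture's height over the tangent of half this angle, whatever the lens; pixels are square), "cx", "cy" (the principal point, pixels), "R" (3x3) and "t" (3): a world point X has camera coordinates R X + t. Camera axes: x right, y down, z forward; pixel columns grow to the right and rows downward; lengths in mm; the calibration is good to about 2 mm. A picture is of the moment at which its call begins: read the wrist's pose just before it. get_calibration takes no time and is no camera call; for the wrist camera it gives the pose at the moment of the call.
- manip.sign_off(): hands the job in, once; it reports no verdict.
The state is a dict: "clock": time; "joints": joint angles; "qd": joint speeds; "effort": joint torques, N m; "eef_pos": TCP position; "eef_rot": TCP orientation; "wrist_force": force on the tool from outside, world axes, zero at the start; "moment": the same for the moment, N m; "finger_gap": finger opening in mm.
Only numpy, scipy, OpenCV 4.12 (cv2) and the standard library are available. Lean on these libraries where they do the work, as an engineer would, in place of code of your own. Each camera call takes 0.05 s, during which the arm holds its last target. There are 200 camera calls.

## Working session

There is one attempt and no reset: what is moved stays moved. The work goes in short steps, Python scripts to look and compute and a shell command to move; the robot and the scene stay as the last step left them, time stands still between calls to the robot, and variables do not carry over. Pictures are saved under pics/ and viewed, about 8 in all and at most 12, crops included, and the job is handed in when it is done.

```bash
ls; mkdir -p pics
python3 - <<'E'
from cell import read_state,cams
import cv2,numpy as np
print(read_state())
for n in("scene","top","wrist"):
    c=cams.get_calibration(n);print(n,{k:np.round(v,3).tolist() for k,v in c.items()})
a=cams.camera("scene");b=cams.camera("top")
cv2.imwrite("pics/scene0.png",a[...,::-1]);cv2.imwrite("pics/top0.png",b[...,::-1])
cv2.imwrite("pics/t.png",cv2.resize(b[...,::-1],(800,600),interpolation=cv2.INTER_CUBIC))
cv2.imwrite("pics/s.png",cv2.resize(a[...,::-1],(800,600),interpolation=cv2.INTER_CUBIC))
E
```

```text
pics
{'clock': 0.0, 'joints': array([ 1.08737884e+00,  3.00469205e-01,  1.52157942e+00,  1.88382172e-05,
        1.32069957e+00, -6.65755285e-02]), 'qd': array([ 5.85579769e-04, -1.08711094e-03, -1.13126440e-03, -3.89558930e-05,
        4.63894551e-04, -1.08718231e-03]), 'effort': array([ 6.63431565e-04, -5.31815815e+01, -3.52724719e+01,  7.09097763e-02,
        2.45465885e-02, -1.37201005e-04]), 'eef_pos': array([222.54939507, 502.68654913, 212.88806683]), 'eef_rot': array([-3.14044088e+00, -9.50805487e-05,  2.72474596e+00]), 'wrist_force': array([ 0.36904959,  0.22353145, -0.69283997]), 'moment': array([-0.03654662, -0.05143632,  0.00420104]), 'finger_gap': 94.14213862727651}
scene {'vertical_fov': 55.049, 'cx': 260.227, 'cy': 192.487, 'R': [[-0.758, 0.652, -0.01], [0.367, 0.414, -0.833], [-0.539, -0.635, -0.553]], 't': [373.688, -145.07, 1292.822]}
top {'vertical_fov': 54.158, 'cx': 255.718, 'cy': 193.553, 'R': [[0.014, -1.0, -0.004], [-0.983, -0.013, -0.184], [0.184, 0.007, -0.983]], 't': [73.213, 581.709, 897.812]}
wrist {'vertical_fov': 67.337, 'cx': 255.102, 'cy': 188.508, 'R': [[0.405, 0.914, -0.001], [0.881, -0.39, 0.269], [0.246, -0.11, -0.963]], 't': [-550.62, -29.183, 391.098]}
```

View pics/t.png

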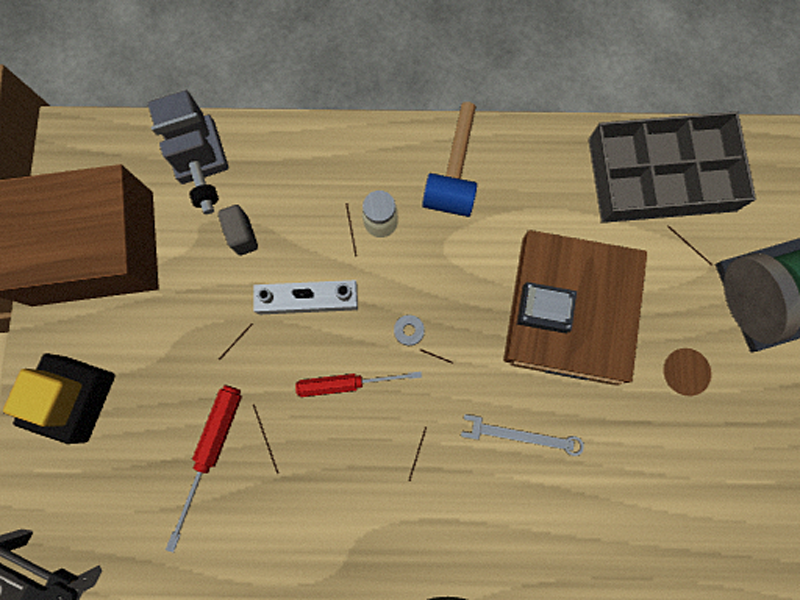

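View pics/s.png

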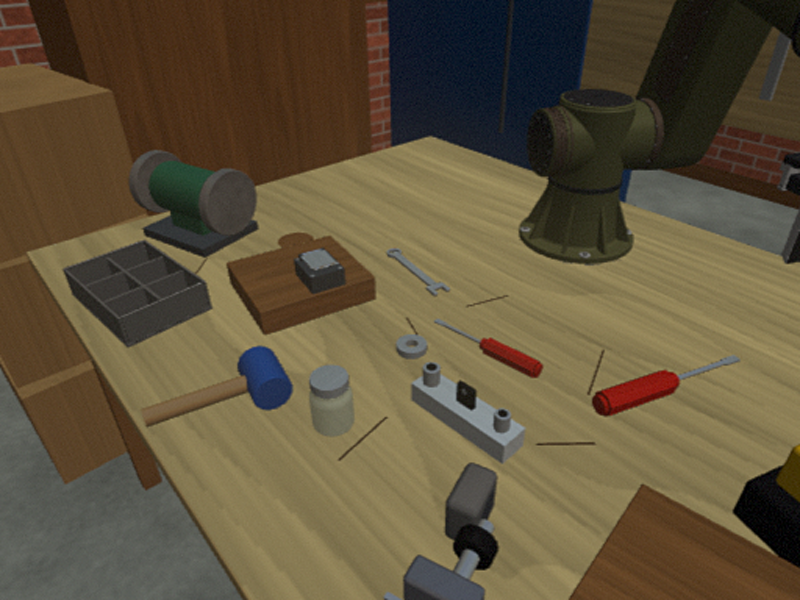

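Top view (800-wide picture): screwdriver candidates are the small one with handle (330,385) and tip (420,375), and the larger one at (217,430) with tip (172,548); the small one is meant. Key at (302,294) on the rail. The lock is at (548,307) on the wooden unit at (580,305); the brown block at the left (60,230) isn't it. Now a close crop to check.

```bash
cat > h.py <<'E'
import numpy as np,cv2
from cell import read_state,cams
def fc(n,c=None):
    c=c or cams.get_calibration(n); return c,192/np.tan(np.radians(c["vertical_fov"])/2)
def ray(n,u,v,z,c=None):
    c,f=fc(n,c); R=np.array(c["R"]);t=np.array(c["t"])
    d=R.T@[(u-c["cx"])/f,(v-c["cy"])/f,1]; o=-R.T@t
    return o+d*(z-o[2])/d[2]
def proj(n,X,c=None):
    c,f=fc(n,c); p=np.array(c["R"])@X+c["t"]; return np.array([c["cx"]+f*p[0]/p[2],c["cy"]+f*p[1]/p[2]])
def crop(img,x,y,w,h,W,H):
    return cv2.resize(img[y:y+h,x:x+w],(W,H),interpolation=cv2.INTER_CUBIC)
def local(p):   # world point -> shift in tool axes (m) from current TCP
    from scipy.spatial.transform import Rotation as Ro
    s=read_state(); return Ro.from_euler("xyz",s["eef_rot"]).as_matrix().T@(np.asarray(p)-s["eef_pos"])/1000
E
python3 - <<'E'
from h import *
im=cv2.imread("pics/top0.png")
a=crop(im,150,165,133,100,400,300)  # key+driver
a=cv2.resize(im[165:265,150:283],(798,600),interpolation=cv2.INTER_CUBIC)[:,:]
b=crop(im,315,140,110,110,600,600)
cv2.imwrite("pics/c1.png",np.hstack([cv2.resize(a,(400,300)),cv2.resize(b,(300,300))]))
k=1.5625
for n,u,v,z in [("handle back",297,389,14),("handle front",361,381,14),("tip",421,375,14),("key",302,291,68),("railTL",253,284,34),("railTR",356,281,34),("railBL",255,312,34),("railBR",357,308,34),("lockTL",524,283,83),("lockTR",577,290,83),("lockBR",572,331,83),("lockBL",519,325,83),("unitTL",529,231,50),("unitTR",646,251,50),("unitBR",632,383,50),("unitBL",506,360,50),("bearing",409,330,14),("wrenchL",465,428,5)]:
    print(n,ray("top",u/k,v/k,z).round(1)[:2])
E
```

```text
handle back [440.7 248.4]
handle front [455.3 143.3]
tip [466.6  44.4]
key [594.5 238. ]
railTL [612.3 326.4]
railTR [619.8 154.6]
railBL [565.  320.2]
railBR [574.  151.7]
lockTL [ 609.1 -115.1]
lockTR [ 598.9 -198.2]
lockBR [ 533.6 -187.8]
lockBL [ 541.9 -105.6]
unitTL [ 705.3 -132.5]
unitTR [ 673.4 -324.8]
unitBR [ 456.4 -289.1]
unitBL [490.1 -90.1]
bearing [541.3  65.1]
wrenchL [381.7 -28.7]
```

View pics/c1.png

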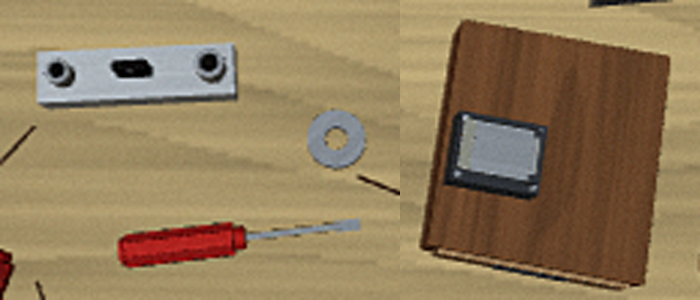

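The crop confirms the small screwdriver (about 205 mm long), the black key upright mid-rail, and the cover's lip on the left (-x) side of the lock. Moving over the driver.

Run:
```python
from h import *
print(local([447,200,170]).round(4), "turn",np.degrees(read_state()["eef_rot"][2]-1.697))
```

```text
[-0.3278 -0.1859  0.0431] turn 58.889021163674165
```

```bash
python3 -m handwheel '[[-0.05,-0.03,0,10],[-0.1,-0.06,0.01,20],[-0.15,-0.09,0.02,30],[-0.2,-0.12,0.03,40],[-0.25,-0.15,0.04,50]]' 0
python3 - <<'E'
from h import *
s=read_state();print(s["eef_pos"].round(1),s["eef_rot"].round(3),s["joints"].round(3))
print(local([447,200,170]).round(4), "turn",np.degrees(s["eef_rot"][2]-1.697))
E
```

```text
clock: 0.72
eef_pos: [391.1, 262.6, 172.7]
eef_rot: [-3.141, 0.001, 1.846]
wrist_force: [0.7, 0.2, 1.5]
finger_gap: 93.9
[391.1 262.6 172.7] [-3.141e+00  1.000e-03  1.846e+00] [ 5.140e-01  1.650e-01  1.787e+00 -1.000e-03  1.191e+00  2.380e-01]
[-0.0755  0.0367  0.0027] turn 8.564674415464545
```

```bash
python3 -m handwheel '[[-0.038,0.018,0,4],[-0.0755,0.0367,0.0027,8.6],[-0.0755,0.0367,0.0027,8.6],[-0.0755,0.0367,0.0027,8.6]]'
python3 - <<'E'
from h import *
c=cams.get_calibration("wrist");s=read_state()
im=cams.camera("wrist")[...,::-1]
import pickle;pickle.dump((c,s),open("w1.pkl","wb"))
cv2.imwrite("pics/w1.png",cv2.resize(im,(768,576),interpolation=cv2.INTER_CUBIC))
print(s["eef_pos"].round(1),s["eef_rot"].round(3))
E
```

```text
clock: 1.23
eef_pos: [446.6, 200.2, 169.9]
eef_rot: [-3.14, 0.001, 1.697]
wrist_force: [-0.9, 0.4, -0.5]
finger_gap: 94.1
[446.6 200.2 169.9] [-3.140e+00  1.000e-03  1.697e+00]
```

View pics/w1.png

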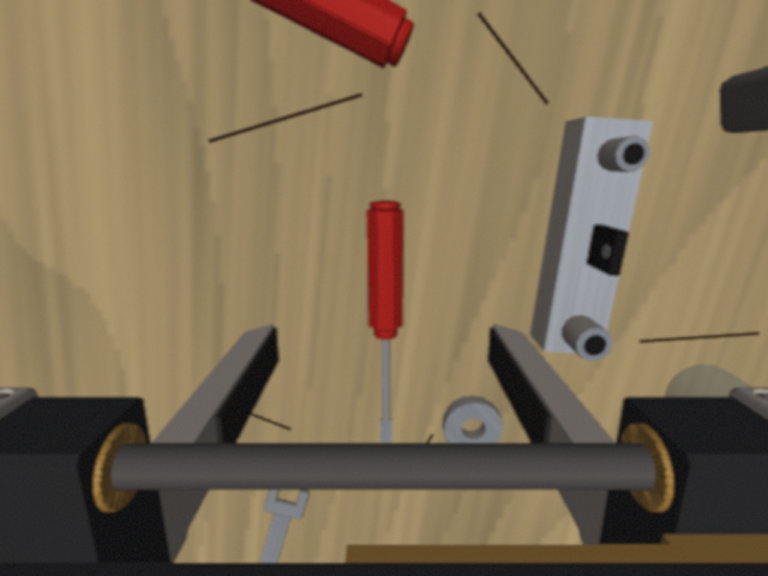

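The wrist view is aligned: handle back end (385,204), collar front (386,337), column centred between the fingers. Key, sockets (632,153) and (594,345) are visible too.

Run:
```python
from h import *
import pickle;c,s=pickle.load(open("w1.pkl","rb"))
W=lambda u,v,z:ray("wrist",u/1.5,v/1.5,z,c)[:2].round(1)
b=W(385,204,14);f=W(386,337,14);print(b,f,np.linalg.norm(f-b))
u=(f-b)/np.linalg.norm(f-b);print("dir",np.arctan2(u[1],u[0]), b+46*u,f-56*u)
p=W(632,153,62);q=W(594,345,60);print("sockets",p,q,np.linalg.norm(p-q));print([W(*a,34) for a in((584,118),(651,122),(613,352),(546,350))])
```

```text
[443.7 248.6] [458.1 142.6] 106.97364161324975
dir -1.435773833379411 [449.89217959 203.01867804] [450.56169442 198.090305  ]
sockets [590.2 303. ] [601.  174.2] 129.2520019187324
[array([567.5, 323.2]), array([612.4, 326.3]), array([632.1, 160.7]), array([580.5, 155.8])]
```

```bash
python3 -m handwheel '[[0,0.003,0.05,0],[0,0.003,0.1,0],[0,0.003,0.14,0],[0,0.003,0.158,0],[0,0.003,0.158,0]]' 0; python3 -m handwheel '[[0,0,0,0],[0,0,0,0],[0,0,0,0],[0,0,0,0],[0,0,0,0]]' 1 45
```

```text
clock: 1.9
eef_pos: [448.2, 201.4, 11.2]
eef_rot: [-3.138, 0.001, 1.7]
wrist_force: [-0.0, -0.6, 0.1]
finger_gap: 94.0
clock: 2.52
eef_pos: [448.2, 201.4, 11.3]
eef_rot: [-3.139, 0.001, 1.7]
wrist_force: [-0.1, 0.3, 0.6]
finger_gap: 47.6
```

```bash
python3 -m handwheel '[[0,0,0,0],[0,0,0,0],[0,0,0,0],[0,0,0,0],[0,0,0,0]]'; python3 -m handwheel '[[0,0,-0.03,0],[0,0,-0.08,0],[0,0,-0.13,0],[0,0,-0.15,0],[0,0,-0.15,0]]';python3 - <<'E'
from h import *
c=cams.get_calibration("wrist");s=read_state()
im=cams.camera("wrist")[...,::-1]
import pickle;pickle.dump((c,s),open("w2.pkl","wb"))
cv2.imwrite("pics/w2.png",cv2.resize(im,(768,576),interpolation=cv2.INTER_CUBIC))
print(s["eef_pos"].round(1),s["eef_rot"].round(3))
E
```

```text
clock: 3.15
eef_pos: [448.2, 201.3, 11.3]
eef_rot: [-3.139, 0.001, 1.7]
wrist_force: [0.4, -0.3, 1.4]
finger_gap: 27.7
clock: 3.78
eef_pos: [449.1, 201.8, 162.3]
eef_rot: [-3.141, 0.001, 1.7]
wrist_force: [0.1, 0.0, -2.0]
finger_gap: 27.7
[449.1 201.8 162.3] [-3.141e+00  1.000e-03  1.700e+00]
```

View pics/w2.png

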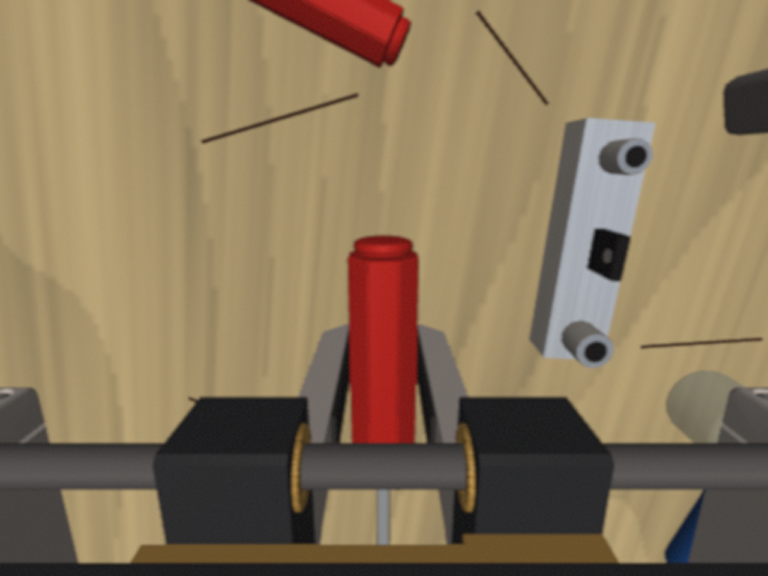

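Grip is good: gap 27.7, driver square between the pads. Taking it to a spot short of the lip, above lock height.

Run:
```python
from h import *
print(local([607,63.2,140]).round(4), "turn",np.degrees(read_state()["eef_rot"][2]-1.4066))
```

```text
[-0.1575  0.1395  0.0207] turn 16.78584566663778
```

```bash
python3 -m handwheel '[[-0.039,0.035,0,4],[-0.078,0.07,0.01,8],[-0.118,0.105,0.015,12.5],[-0.1575,0.1395,0.0207,16.8],[-0.1575,0.1395,0.0207,16.8]]'; python3 -m handwheel '[[0,0,0,0],[0,0,0,0]]'
python3 - <<'E'
from h import *
c=cams.get_calibration("wrist");s=read_state()
w=cams.camera("wrist")[...,::-1];t=cams.camera("top")[...,::-1];a=cams.camera("scene")[...,::-1]
import pickle;pickle.dump((c,s),open("w3.pkl","wb"))
for n,i in(("w3",w),("t3",t),("s3",a)):cv2.imwrite(f"pics/{n}.png",i)
# top crop x 250-390,y130-235 ; scene crop
cv2.imwrite("pics/m3.png",np.vstack([crop(t,270,140,120,90,800,600)[:600]]))
cv2.imwrite("pics/m3s.png",crop(a,130,130,133,100,798,600))
print(s["eef_pos"].round(1),s["eef_rot"].round(3))
E
```

```text
clock: 4.45
eef_pos: [607.6, 60.8, 136.6]
eef_rot: [-3.135, 0.003, 1.402]
wrist_force: [-0.6, 0.6, -1.7]
finger_gap: 27.4
clock: 4.7
eef_pos: [606.8, 61.4, 135.9]
eef_rot: [-3.134, 0.003, 1.404]
wrist_force: [-0.5, 0.0, -0.7]
finger_gap: 27.4
[606.8  61.4 135.9] [-3.134e+00  3.000e-03  1.404e+00]
```

View pics/m3.png

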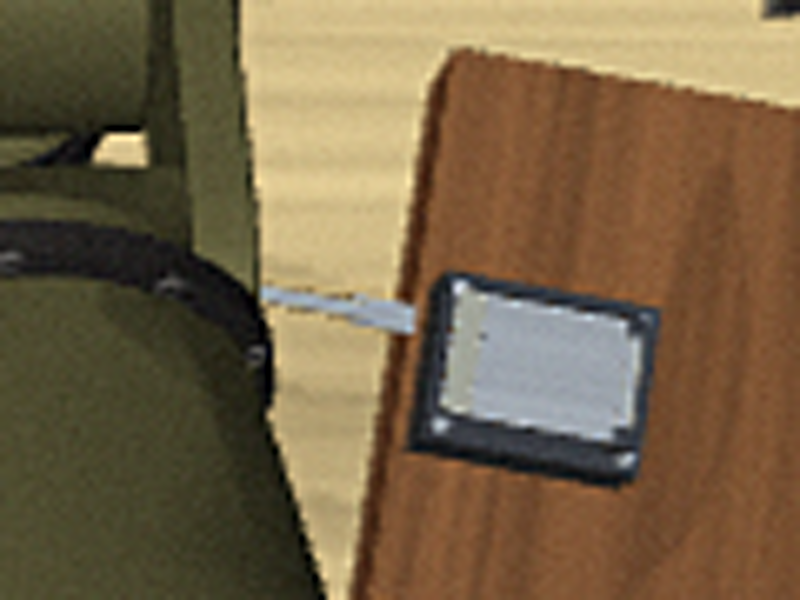

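Top crop: blade tip at (415,318), its axis (262,293)-(415,318); block screws at about (459,287), (645,318), (627,460), (440,425); cover lip edge left (458,288)-(445,412), hinge edge right (642,322)-(628,440).

Run:
```python
from h import *
k=120/800
T=lambda u,v,z:ray("top",270+u*k-.5+k/2,140+v*k-.5+k/2,z)
tip=T(415,318,138.6);print("tip",tip.round(1)); 
b=T(265,293,138.6);d=tip-b;print("dir",np.arctan2(d[1],d[0]))
s=read_state();th=s["eef_rot"][2];ax=-np.array([np.cos(th),np.sin(th)]);print("expected",s["eef_pos"][:2]+156*ax, np.arctan2(ax[1],ax[0]))
S=[T(*p,83.5)[:2] for p in((459,287),(645,318),(627,460),(440,425))];print("centre",np.mean(S,0),[x.round(1).tolist() for x in S])
for a in ((S[1]-S[0]),(S[2]-S[3])):print(np.arctan2(a[1],a[0]))
L=[T(*p,94)[:2].round(1) for p in((458,288),(445,412))];H=[T(*p,92)[:2].round(1) for p in((642,322),(628,440))];print("lip",L,np.mean(L,0),"hinge",H,np.mean(H,0))
```

```text
tip [582.  -94.9 138.6]
dir -1.726943838326142
expected [581.32125701 -92.42981812] -1.738220055652391
centre [ 573.7064162 -152.3028316] [[605.3, -122.4], [594.5, -190.7], [541.5, -182.0], [553.5, -114.1]]
-1.7274886145684571
-1.7458915335309984
lip [array([ 602.6, -119.8]), array([ 556.6, -113.9])] [ 579.6  -116.85] hinge [array([ 591.2, -187. ]), array([ 547.6, -180.2])] [ 569.4 -183.6]
```

View pics/m3s.png

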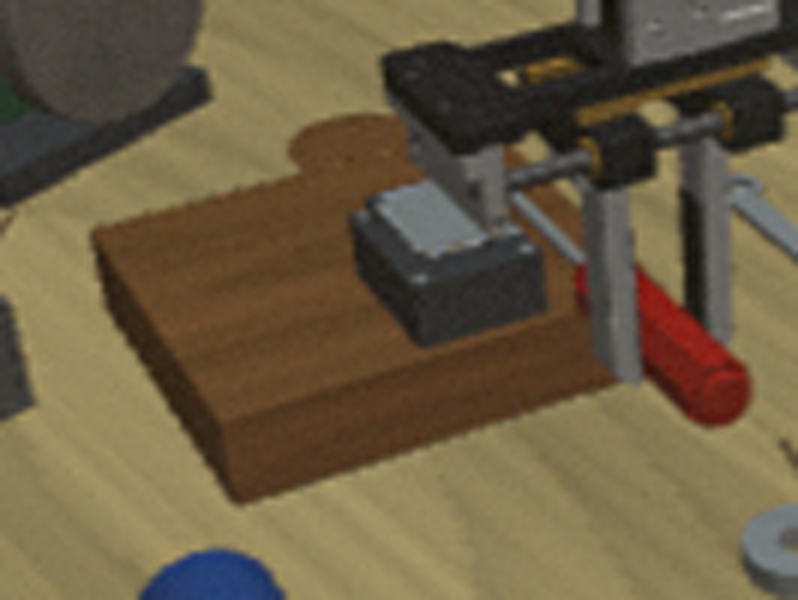

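Scene crop: the driver is level, clear of the unit, blade hidden behind the gripper finger; the cover is shut. The lip is 22 mm ahead. Lowering to gap height outside the lip first.

```bash
python3 -m handwheel '[[0,0,0.025,0],[0,0,0.045,0],[0,0,0.051,0],[0,0,0.051,0],[0,0,0.051,0]]'
python3 - <<'E'
from h import *
s=read_state()
t=cams.camera("top")[...,::-1];a=cams.camera("scene")[...,::-1]
cv2.imwrite("pics/t4.png",t);cv2.imwrite("pics/s4.png",a)
print(s["eef_pos"].round(2),s["eef_rot"].round(4),s["wrist_force"].round(1))
print("scene proj tip expected",proj("scene",np.array([581,-94,87])),proj("scene",np.array([579.6,-116.9,94])),"top",proj("top",np.array([581,-94,87])))
E
```

```text
clock: 5.48
eef_pos: [607.4, 61.4, 86.8]
eef_rot: [-3.137, 0.003, 1.403]
wrist_force: [-0.2, 0.4, -1.2]
finger_gap: 27.7
[607.39  61.41  86.85] [-3.1370e+00  2.6000e-03  1.4035e+00] [-0.2  0.4 -1.2]
scene proj tip expected [212.30362365 176.45881467] [207.72677436 170.8256294 ] top [327.35059319 191.88321928]
```

```bash
python3 -m handwheel '[[0,0,0.0015,0],[-0.01,0,0.0015,0],[-0.02,0,0.0015,0],[-0.026,0,0.0015,0],[-0.026,0,0.0015,0]]';python3 -m handwheel '[[-0.003,0,0,0],[-0.006,0,0,0],[-0.006,0,0,0]]'
python3 - <<'E'
from h import *
s=read_state()
t=cams.camera("top")[...,::-1];a=cams.camera("scene")[...,::-1]
cv2.imwrite("pics/t5.png",t);cv2.imwrite("pics/s5.png",a)
cv2.imwrite("pics/m5.png",np.hstack([crop(t,285,145,90,90,400,400),crop(a,175,135,75,75,400,400)]))
print(s["eef_pos"].round(2),s["eef_rot"].round(4),s["wrist_force"].round(1),s["moment"].round(2))
E
```

```text
clock: 6.2
eef_pos: [602.9, 35.1, 85.3]
eef_rot: [-3.137, 0.003, 1.403]
wrist_force: [0.4, 0.2, -0.2]
finger_gap: 27.5
clock: 6.58
eef_pos: [601.9, 29.0, 85.3]
eef_rot: [-3.137, 0.003, 1.402]
wrist_force: [0.2, 0.3, -1.2]
finger_gap: 27.3
[601.92  29.05  85.29] [-3.1368e+00  2.7000e-03  1.4025e+00] [ 0.2  0.3 -1.2] [-0.03  0.06  0.  ]
```

View pics/m5.png

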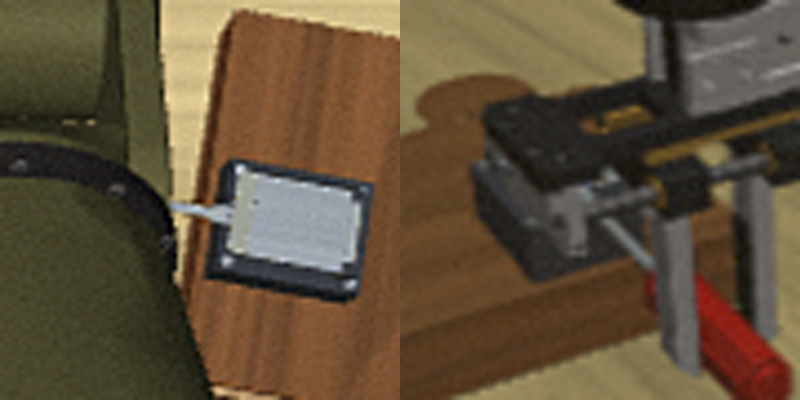

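The top crop shows the blade entering under the lip at (232,215), with no contact force. Levering up along an arc of about 52 mm radius round the hinge.

```bash
python3 -m handwheel '[[0,0,-0.006,0],[-0.003,0,-0.012,0],[-0.006,0,-0.019,0],[-0.009,0,-0.026,0],[-0.013,0,-0.033,0]]';python3 -m handwheel '[[-0.005,0,-0.006,0],[-0.011,0,-0.011,0],[-0.017,0,-0.015,0],[-0.024,0,-0.019,0],[-0.024,0,-0.019,0]]'
python3 - <<'E'
from h import *
s=read_state()
t=cams.camera("top")[...,::-1];a=cams.camera("scene")[...,::-1]
cv2.imwrite("pics/t6.png",t);cv2.imwrite("pics/s6.png",a)
cv2.imwrite("pics/m6.png",np.hstack([crop(t,285,145,90,90,400,400),crop(a,165,115,95,95,400,400)]))
print(s["eef_pos"].round(2),s["eef_rot"].round(4),s["wrist_force"].round(1),s["moment"].round(2))
E
```

```text
clock: 7.3
eef_pos: [599.9, 16.2, 118.9]
eef_rot: [-3.137, 0.003, 1.403]
wrist_force: [-0.7, 0.5, -1.6]
finger_gap: 27.6
clock: 7.92
eef_pos: [596.0, -8.0, 138.3]
eef_rot: [-3.137, 0.003, 1.402]
wrist_force: [0.2, 0.6, -0.8]
finger_gap: 27.3
[596.04  -8.   138.27] [-3.1374e+00  2.7000e-03  1.4019e+00] [ 0.2  0.6 -0.8] [-0.02  0.04 -0.03]
```

View pics/m6.png

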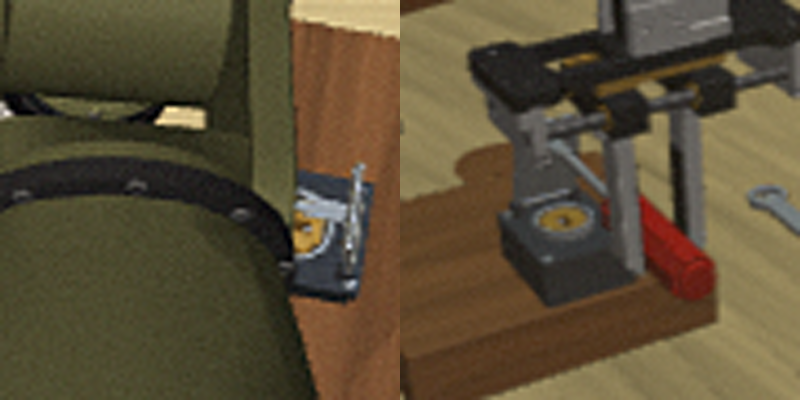

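The cover now stands nearly on edge, resting on the blade tip at top-crop (350,215), and the brass plug is exposed. Pushing it over.

```bash
python3 -m handwheel '[[-0.008,0,-0.002,0],[-0.016,0,-0.003,0],[-0.024,0,-0.002,0],[-0.032,0,-0.002,0],[-0.04,0,-0.000,0]]';python3 -m handwheel '[[-0.007,0,0.001,0],[-0.007,0,0.001,0],[-0.007,0,0.001,0],[-0.007,0,0.001,0]]'; python3 -m handwheel '[[0.03,0,0,0],[0.06,0,0,0],[0.1,0,-0.01,0],[0.13,0,-0.01,0],[0.13,0,-0.01,0]]'
python3 - <<'E'
from h import *
s=read_state()
t=cams.camera("top")[...,::-1];a=cams.camera("scene")[...,::-1]
cv2.imwrite("pics/t7.png",t);cv2.imwrite("pics/s7.png",a)
cv2.imwrite("pics/m7.png",np.hstack([crop(t,315,150,80,80,400,400),crop(a,135,105,105,105,400,400)]))
print(s["eef_pos"].round(2),s["eef_rot"].round(4),s["joints"].round(3))
print(local([447.5,201,100]))
E
```

```text
clock: 8.65
eef_pos: [589.2, -47.5, 138.0]
eef_rot: [-3.137, 0.003, 1.402]
wrist_force: [-0.3, -0.0, -0.4]
finger_gap: 27.5
clock: 9.15
eef_pos: [588.1, -54.2, 137.0]
eef_rot: [-3.137, 0.003, 1.403]
wrist_force: [0.0, -0.1, -1.4]
finger_gap: 27.5
clock: 9.78
eef_pos: [609.9, 75.9, 146.6]
eef_rot: [-3.137, 0.002, 1.405]
wrist_force: [0.5, -0.3, -1.5]
finger_gap: 27.9
[609.87  75.92 146.61] [-3.1371e+00  2.5000e-03  1.4053e+00] [ 6.500e-02  5.030e-01  1.397e+00 -1.000e-03  1.246e+00  2.310e-01]
[ 0.09845411 -0.18096116  0.04709197]
```

View pics/m7.png

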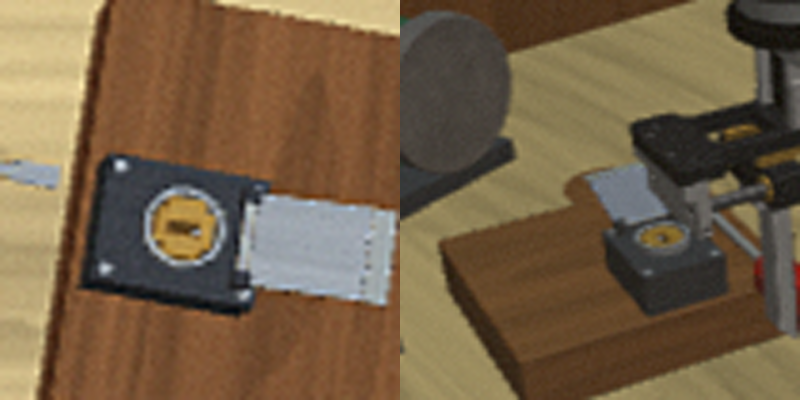

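The cover lies open over the +x side; the brass plug with its slot is exposed at top-crop (184,227). Laying the driver back at its old spot.

```bash
python3 -m handwheel '[[0.024,-0.045,0.01,-4],[0.049,-0.09,0.02,-8],[0.074,-0.135,0.03,-12.5],[0.0985,-0.181,0.047,-16.9],[0.0985,-0.181,0.047,-16.9]]';python3 -m handwheel '[[0,0,0,0],[0,0,0.03,0],[0,0,0.06,0],[0,0,0.07,0],[0,0,0.07,0]]'
python3 - <<'E'
from h import *
k=.2
print("mouth",ray("top",315+184*k-.4,150+227*k-.4,89.5),ray("top",315+183*k-.4,150+229*k-.4,89))
s=read_state();print(s["eef_pos"].round(2),s["eef_rot"].round(4))
E
```

```text
clock: 10.5
eef_pos: [445.2, 201.5, 99.3]
eef_rot: [-3.134, 0.002, 1.701]
wrist_force: [0.6, -0.7, -1.2]
finger_gap: 27.7
clock: 11.12
eef_pos: [445.2, 200.8, 29.5]
eef_rot: [-3.134, 0.002, 1.7]
wrist_force: [-0.5, 0.3, -0.5]
finger_gap: 27.4
mouth [ 573.57983334 -151.86112818   89.5       ] [ 572.67568489 -151.46860621   89.        ]
[445.19 200.77  29.48] [-3.1339e+00  1.8000e-03  1.6998e+00]
```

```bash
python3 -m handwheel '[[0,0,0.01,0],[0,0,0.0175,0],[0,0,0.0175,0],[0,0,0.0175,0]]';python3 -m handwheel '[[0,0,0,0],[0,0,0,0],[0,0,0,0],[0,0,0,0],[0,0,0,0]]' 0;python3 -m handwheel '[[0,0,0,0],[0,0,0,0],[0,0,0,0],[0,0,0,0],[0,0,0,0]]';python3 -m handwheel '[[0,0,-0.04,0],[0,0,-0.1,0],[0,0,-0.15,0],[0,0,-0.16,0],[0,0,-0.16,0]]'
python3 - <<'E'
from h import *
s=read_state();print(s["eef_pos"].round(2),s["eef_rot"].round(4))
print(local([595,238,175]),np.degrees(s["eef_rot"][2]-1.654))
E
```

```text
clock: 11.62
eef_pos: [445.0, 200.8, 12.1]
eef_rot: [-3.134, 0.002, 1.7]
wrist_force: [0.2, 0.6, -1.9]
finger_gap: 27.3
clock: 12.25
eef_pos: [445.0, 200.8, 12.1]
eef_rot: [-3.134, 0.002, 1.7]
wrist_force: [0.1, 1.2, 0.1]
finger_gap: 74.0
clock: 12.88
eef_pos: [445.0, 200.8, 12.1]
eef_rot: [-3.134, 0.002, 1.7]
wrist_force: [0.2, -1.1, -0.2]
finger_gap: 93.9
clock: 13.5
eef_pos: [446.2, 201.2, 171.8]
eef_rot: [-3.134, 0.002, 1.7]
wrist_force: [-0.2, 0.2, -0.4]
finger_gap: 94.1
[446.17 201.17 171.84] [-3.1340e+00  1.8000e-03  1.6998e+00]
[ 0.01736858  0.15230618 -0.00434053] 2.6258547221469963
```

```bash
python3 -m handwheel '[[0.005,0.04,0,1],[0.01,0.08,0,2],[0.014,0.12,0,2.6],[0.0174,0.1523,-0.004,2.6],[0.0174,0.1523,-0.004,2.6]]';python3 -m handwheel '[[0,0,0,0],[0,0,0,0]]'
python3 - <<'E'
from h import *
import pickle
c=cams.get_calibration("wrist");s=read_state()
im=cams.camera("wrist")[...,::-1]
pickle.dump((c,s),open("w8.pkl","wb"));cv2.imwrite("pics/w8.png",im)
print(s["eef_pos"].round(2),s["eef_rot"].round(4))
print("key px",proj("wrist",np.array([595,238,68]),c),proj("wrist",np.array([595,238,34]),c))
print(local([575,-148,200]),np.degrees(s["eef_rot"][2]-1.4066))
E
```

```text
clock: 14.12
eef_pos: [595.4, 237.9, 171.5]
eef_rot: [-3.13, 0.003, 1.654]
wrist_force: [-0.8, -0.1, -0.7]
finger_gap: 94.0
clock: 14.38
eef_pos: [594.6, 237.7, 170.7]
eef_rot: [-3.129, 0.003, 1.654]
wrist_force: [-0.5, -0.3, -0.0]
finger_gap: 94.4
[594.55 237.74 170.71] [-3.1292  0.0034  1.6542]
key px [255.22810038 190.18004676] [255.59641166 181.59557374]
[-0.38290196 -0.05212369 -0.02697838] 14.187531366009546
```

```bash
python3 -m handwheel '[[-0.055,-0.008,-0.01,2],[-0.11,-0.016,-0.02,4],[-0.165,-0.024,-0.027,7],[-0.22,-0.03,-0.027,9],[-0.275,-0.038,-0.027,12]]';python3 - <<'E'
from h import *
s=read_state();print(local([575,-148,200]),np.degrees(s["eef_rot"][2]-1.4066))
E
```

```text
clock: 15.05
eef_pos: [579.5, -40.9, 200.0]
eef_rot: [-3.132, 0.006, 1.444]
wrist_force: [0.2, 0.8, 0.0]
finger_gap: 93.9
[-0.10679539  0.00915237  0.00050465] 2.1156036001458864
```

```bash
python3 -m handwheel '[[-0.05,0.005,0,1],[-0.1068,0.0092,0,2],[-0.1068,0.0092,0,2],[-0.1068,0.0092,0,2],[-0.1068,0.0092,0,2]]';python3 - <<'E'
from h import *
import pickle
c=cams.get_calibration("wrist");s=read_state()
im=cams.camera("wrist")[...,::-1]
pickle.dump((c,s),open("w9.pkl","wb"));cv2.imwrite("pics/w9.png",im)
print(s["eef_pos"].round(2),s["eef_rot"].round(4))
p=proj("wrist",np.array([573.7,-152,89]),c);print(p)
k=cv2.imread("pics/w8.png")
x,y=(p-40).astype(int);print(x,y)
cv2.imwrite("pics/m9.png",np.hstack([crop(k,196,136,120,120,400,400),crop(im,x,y,80,80,400,400)]))
E
```

```text
clock: 15.68
eef_pos: [575.2, -146.8, 200.7]
eef_rot: [-3.132, 0.006, 1.41]
wrist_force: [-0.2, -0.5, 0.5]
finger_gap: 94.2
[ 575.16 -146.76  200.66] [-3.1321  0.0059  1.4102]
[254.11231289 193.14341637]
214 153
```

View pics/m9.png

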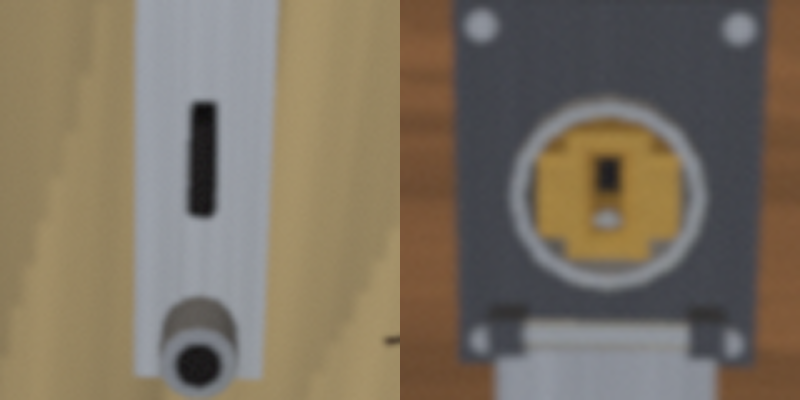

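Left crop: key head top spans (188–217, 102–217) over the rail edges (135–277). Right crop: barrel ring centred at about (208,195), slot (594–623, 155–230).

Run:
```python
from h import *
import pickle
c,s=pickle.load(open("w8.pkl","rb"))
K=lambda u,v,z:ray("wrist",196+(u+.5)*.3-.5,136+(v+.5)*.3-.5,z,c)[:2].round(1)
print("cam key",(-np.array(c["R"]).T@c["t"]).round(1))
a,b=K(205,103,68),K(202,216,68);print("key ends",a,b,np.linalg.norm(a-b),(a+b)/2)
l,r=K(188,165,68),K(217,165,68);print("thick",l,r,np.linalg.norm(l-r),(l+r)/2)
e=[K(*p,34) for p in((135,10),(135,370),(277,10),(264,370))];print(e)
for i,j in((1,0),(3,2)):
  d=e[i]-e[j];print("edge dir",np.arctan2(d[1],d[0]))
d=b-a;print("key dir",np.arctan2(d[1],d[0]))
c2,s2=pickle.load(open("w9.pkl","rb"))
M=lambda u,v,z:ray("wrist",214+(u-400+.5)*.2-.5,153+(v+.5)*.2-.5,z,c2)[:2].round(1)
print("cam lock",(-np.array(c2["R"]).T@c2["t"]).round(1))
print("barrel",M(608.5,195,90),"slot",M(608.5,192.5,89))
a,b=M(511,195,90),M(706,195,90);print(np.linalg.norm(a-b)); a,b=M(609,155,89),M(609,230,89);print("slot ends",a,b)
S=[M(*p,83.5) for p in((481,26),(739,30),(733,344),(480,340))];print("screws",[x.tolist() for x in S],np.mean(S,0))
d=(S[3]-S[0]+S[2]-S[1]);print("dir",np.arctan2(d[1],d[0])); d=M(688,320,90)-M(525,320,90);print("hinge dir",np.arctan2(d[1],d[0]))
```

```text
cam key [591.7 317.1 341.4]
key ends [594.9 261.8] [596.9 227.5] 34.358259560111605 [595.9  244.65]
thick [591.5 242.9] [600.  243.6] 8.528774824088158 [595.75 243.25]
[array([570.6, 282.9]), array([578.8, 157.3]), array([615.4, 286.7]), array([624.1, 161.4])]
edge dir -1.5056022240927944
edge dir -1.5014742244245989
key dir -1.512553236900419
cam lock [591.  -68.1 371.1]
barrel [ 575.2 -150.3] slot [ 575.2 -150. ]
39.68727755843168
slot ends [ 576.6 -142.2] [ 574.1 -158. ]
screws [[555.1, -113.0], [606.4, -122.1], [595.9, -189.3], [542.4, -179.9]] [ 574.95  -151.075]
dir -1.7421058346938458
hinge dir -0.15599230680454404
```

```bash
cat > fit.py <<'E'
from h import *
import pickle
from scipy.optimize import minimize
from scipy.ndimage import gaussian_filter
def fit(n,im,c,x0,zb,size,pad=14,thr=None):
    g=im.max(2).astype(float)
    p0=proj(n,np.array([x0[0],x0[1],zb+size[2]/2]),c);x,y=(p0-pad).astype(int);W=2*pad
    g=g[y:y+W,x:x+W]; S=8
    def render(q):
        h=np.array(size)/2;R=np.array([[np.cos(q[2]),-np.sin(q[2])],[np.sin(q[2]),np.cos(q[2])]])
        P=[proj(n,np.r_[R@[sx*h[0],sy*h[1]]+q[:2],z],c) for sx in(-1,1) for sy in(-1,1) for z in(zb,zb+size[2])]
        P=((np.array(P)-[x,y]+.5)*S-.5)
        m=np.zeros((W*S,W*S),np.uint8);cv2.fillConvexPoly(m,cv2.convexHull((P*16).round().astype(np.int32)),255,shift=4)
        return gaussian_filter(cv2.resize(m/255.,(W,W),interpolation=cv2.INTER_AREA),.5)
    def cost(q):
        m=render(q);A=np.c_[m.ravel(),1-m.ravel()];s,r,_,_=np.linalg.lstsq(A,g.ravel(),rcond=None)
        return ((A@s-g.ravel())**2).mean()
    best=min((minimize(cost,np.r_[x0[:2]+np.array(d),x0[2]],method="Nelder-Mead",options=dict(initial_simplex=[np.r_[x0[:2]+np.array(d),x0[2]]+v for v in([0,0,0],[3,0,0],[0,3,0],[0,0,.06])])) for d in((0,0),(2,2),(-2,-2))),key=lambda r:r.fun)
    return best.x.round(3),best.fun
E
python3 - <<'E'
from fit import *
x0=np.array([595.5,240,-1.5])
c,s=pickle.load(open("w8.pkl","rb"))
print("wrist",fit("wrist",cv2.imread("pics/w8.png"),c,x0,34,(30,9,34),22))
print("top",fit("top",cv2.imread("pics/top0.png"),None,x0,34,(30,9,34),9))
print("scene",fit("scene",cv2.imread("pics/scene0.png"),None,x0,34,(30,9,34),9))
K=lambda u,v,z:ray("wrist",196+(u+.5)*.3-.5,136+(v+.5)*.3-.5,z,c)[:2].round(1)
k=K(199,364,60);print("socket",k,"->key",k-62*np.array([np.cos(-1.505),np.sin(-1.505)]))
# barrel ring / gold blob in wrist & top
def gold(im,n,c,z):
    h=cv2.cvtColor(im,cv2.COLOR_BGR2HSV);p=proj(n,np.array([574,-151,z]),c);m=cv2.inRange(h,(15,110,60),(30,255,255))
    x,y=(p-25).astype(int) if n=="wrist" else (p-8).astype(int);w=50 if n=="wrist" else 16
    q=m[y:y+w,x:x+w];ys,xs=np.nonzero(q);hull=cv2.convexHull(np.c_[xs,ys].astype(np.int32));M=cv2.moments(hull)
    u,v=M["m10"]/M["m00"]+x,M["m01"]/M["m00"]+y;return len(xs),u,v,ray(n,u,v,z,c).round(1)
c2,_=pickle.load(open("w9.pkl","rb"))
print(gold(cv2.imread("pics/w9.png"),"wrist",c2,89)); print(gold(cv2.imread("pics/t7.png"),"top",None,89))
E
```

```text
wrist (array([595.842, 241.211,  -1.489]), np.float64(133.22174541666337))
top (array([594.794, 240.347,  -1.557]), np.float64(302.30052613131073))Traceback (most recent call last):
  File "<stdin>", line 6, in <module>
  File "fit.py", line 18, in fit
    best=min((minimize(cost,np.r_[x0[:2]+np.array(d),x0[2]],method="Nelder-Mead",options=dict(initial_simplex=[np.r_[x0[:2]+np.array(d),x0[2]]+v for v in([0,0,0],[3,0,0],[0,3,0],[0,0,.06])])) for d in((0,0),(2,2),(-2,-2))),key=lambda r:r.fun)
  File "fit.py", line 18, in <genexpr>
    best=min((minimize(cost,np.r_[x0[:2]+np.array(d),x0[2]],method="Nelder-Mead",options=dict(initial_simplex=[np.r_[x0[:2]+np.array(d),x0[2]]+v for v in([0,0,0],[3,0,0],[0,3,0],[0,0,.06])])) for d in((0,0),(2,2),(-2,-2))),key=lambda r:r.fun)
              ~~~~~~~~^^^^^^^^^^^^^^^^^^^^^^^^^^^^^^^^^^^^^^^^^^^^^^^^^^^^^^^^^^^^^^^^^^^^^^^^^^^^^^^^^^^^^^^^^^^^^^^^^^^^^^^^^^^^^^^^^^^^^^^^^^^^^^^^^^^^^^^^^^^^^^^^^^^^^^^^^^^^^^^^^^^^^^^^^
    res = _minimize_neldermead(fun, x0, args, callback, bounds=bounds,
                               **options)
    fxr = func(xr)
    fx = function(np.copy(x), *(wrapper_args + args))
  File "fit.py", line 16, in cost
    m=render(q);A=np.c_[m.ravel(),1-m.ravel()];s,r,_,_=np.linalg.lstsq(A,g.ravel(),rcond=None)
  File "fit.py", line 11, in render
    P=[proj(n,np.r_[R@[sx*h[0],sy*h[1]]+q[:2],z],c) for sx in(-1,1) for sy in(-1,1) for z in(zb,zb+size[2])]
       ~~~~^^^^^^^^^^^^^^^^^^^^^^^^^^^^^^^^^^^^^^^^
  File "h.py", line 10, in proj
    c,f=fc(n,c); p=np.array(c["R"])@X+c["t"]; return np.array([c["cx"]+f*p[0]/p[2],c["cy"]+f*p[1]/p[2]])
        ~~^^^^^
  File "h.py", line 4, in fc
    c=c or cams.get_calibration(n); return c,192/np.tan(np.radians(c["vertical_fov"])/2)
           ~~~~~~~~~~~~~~~~~~~~^^^
ValueError: time passes only in moves, steps and waits
```

Run:
```python
from fit import *
x0=np.array([595.5,240,-1.5])
c,s=pickle.load(open("w8.pkl","rb"))
ct=cams.get_calibration("top")
K=lambda u,v,z:ray("wrist",196+(u+.5)*.3-.5,136+(v+.5)*.3-.5,z,c)[:2].round(1)
k=K(199,364,60);print("socket",k,"->key",k-62*np.array([np.cos(-1.505),np.sin(-1.505)]))
def gold(im,n,c,z):
    h=cv2.cvtColor(im,cv2.COLOR_BGR2HSV);p=proj(n,np.array([574,-151,z]),c);m=cv2.inRange(h,(15,110,60),(30,255,255))
    r=25 if n=="wrist" else 7
    x,y=(p-r).astype(int)
    q=m[y:y+2*r,x:x+2*r];ys,xs=np.nonzero(q);hull=cv2.convexHull(np.c_[xs,ys].astype(np.int32));M=cv2.moments(hull)
    u,v=M["m10"]/M["m00"]+x,M["m01"]/M["m00"]+y;return len(xs),u,v,ray(n,u,v,z,c).round(1)
c2,_=pickle.load(open("w9.pkl","rb"))
print(gold(cv2.imread("pics/w9.png"),"wrist",c2,89)); print(gold(cv2.imread("pics/t7.png"),"top",ct,89))
try: print("scene",fit("scene",cv2.imread("pics/scene0.png"),cams.get_calibration("scene"),x0,34,(30,9,34),9))
except Exception as e: print(e)
s=read_state();print(local([595.8,241.2,200]),np.degrees(s["eef_rot"][2]-1.648))
```

```text
socket [600.3 174.8] ->key [596.22357048 236.66584455]
(622, np.float64(255.06354166666665), np.float64(190.92265625), array([ 575. , -149.8,   89. ]))
(111, np.float64(351.1003401360544), np.float64(194.77380952380952), array([ 574.2, -151.3,   89. ]))
scene (array([591.977, 239.94 ,  -1.647]), np.float64(167.05773534078614))
[ 0.38628896 -0.04165294 -0.0012537 ] -13.6192529915109
```

The first socket is the 26 mm one (-66 end), so sockets and mask fit agree: key at about (595.8, 241.2), yaw of rail -1.503. Mouth by the same camera: (575.1, -150.1). Returning to the key.

```bash
python3 -m handwheel '[[0.055,-0.006,0,-2],[0.11,-0.012,0,-4],[0.165,-0.018,0,-6],[0.22,-0.024,0,-8],[0.275,-0.03,0,-10]]';python3 - <<'E'
from h import *
s=read_state();print(local([595.8,241.2,100]),np.degrees(s["eef_rot"][2]-1.639))
E
```

```text
clock: 16.35
eef_pos: [589.1, 132.2, 199.5]
eef_rot: [-3.132, 0.004, 1.587]
wrist_force: [1.1, -0.9, -0.2]
finger_gap: 93.9
[0.10923652 0.00951707 0.09901052] -2.957984776408409
```

```bash
python3 -m handwheel '[[0.05,0.004,0,-1.5],[0.1,0.0085,0.02,-3],[0.1092,0.0095,0.05,-3],[0.1092,0.0095,0.099,-3],[0.1092,0.0095,0.099,-3]]';python3 -m handwheel '[[0,0,0,0],[0,0,0,0]]';python3 - <<'E'
from h import *
s=read_state();print(s["eef_rot"],local([595.8,241.2,46]),np.degrees(s["eef_rot"][2]-1.639))
E
```

```text
clock: 16.98
eef_pos: [593.6, 241.5, 96.8]
eef_rot: [-3.125, 0.005, 1.641]
wrist_force: [1.0, -0.3, -0.1]
finger_gap: 94.1
clock: 17.23
eef_pos: [594.3, 241.8, 98.8]
eef_rot: [-3.127, 0.005, 1.641]
wrist_force: [0.4, 0.5, -0.6]
finger_gap: 94.5
[-3.12744657  0.00453957  1.64131725] [-0.00048293  0.00224276  0.05275511] 0.13276883065058936
```

```bash
python3 -m handwheel '[[-0.0005,0.0015,0.03,0],[-0.0005,0.0015,0.048,0],[-0.0005,0.0015,0.053,0],[-0.0005,0.0015,0.053,0],[-0.0005,0.0015,0.053,0]]';python3 -m handwheel '[[0,0,0,0],[0,0,0,0],[0,0,0,0],[0,0,0,0],[0,0,0,0]]' 1 15;python3 -m handwheel '[[0,0,0,0],[0,0,0,0],[0,0,0,0],[0,0,0,0],[0,0,0,0]]';python3 -m handwheel '[[0,0,0,0],[0,0,0,0],[0,0,0,0],[0,0,0,0]]'
```

```text
clock: 17.85
eef_pos: [595.5, 241.3, 46.7]
eef_rot: [-3.129, 0.004, 1.641]
wrist_force: [-0.8, -0.0, 0.3]
finger_gap: 93.7
clock: 18.48
eef_pos: [595.5, 241.3, 46.7]
eef_rot: [-3.129, 0.004, 1.641]
wrist_force: [-0.8, -1.2, -0.5]
finger_gap: 47.3
clock: 19.1
eef_pos: [595.4, 241.3, 46.7]
eef_rot: [-3.128, 0.004, 1.641]
wrist_force: [-0.9, 0.3, -0.2]
finger_gap: 9.1
clock: 19.6
eef_pos: [595.4, 241.3, 46.7]
eef_rot: [-3.128, 0.004, 1.641]
wrist_force: [-1.1, -0.7, 0.1]
finger_gap: 8.8
```

Key gripped (gap 9 mm, no side load, jaws within 0.4 mm of the estimate). Firming the grip and lifting straight up.

```bash
python3 -m handwheel '[[0,0,0,0],[0,0,-0.015,0],[0,0,-0.03,0],[0,0,-0.06,0],[0,0,-0.1,0]]' 1 45;python3 -m handwheel '[[0,0,-0.01,0],[0,0,-0.01,0]]';python3 - <<'E'
from h import *
s=read_state();print(s["eef_rot"],local([575.1,-150.1,158]),np.degrees(s["eef_rot"][2]-1.4066))
E
```

```text
clock: 20.23
eef_pos: [596.5, 241.7, 148.3]
eef_rot: [-3.128, 0.004, 1.641]
wrist_force: [0.1, 0.5, -0.5]
finger_gap: 8.3
clock: 20.48
eef_pos: [596.7, 241.8, 158.9]
eef_rot: [-3.129, 0.004, 1.641]
wrist_force: [0.2, 0.3, -0.1]
finger_gap: 8.9
[-3.12932984  0.00399092  1.64126928] [-0.38939609 -0.04913644  0.00302813] 13.445559168007483
```

```bash
python3 -m handwheel '[[-0.055,-0.007,0,2],[-0.11,-0.014,0,4],[-0.165,-0.021,0,6],[-0.22,-0.028,0,8],[-0.275,-0.035,0,10]]';python3 -m handwheel '[[-0.03,-0.001,0,1],[-0.06,-0.002,0,2],[-0.09,-0.003,0,3],[-0.09,-0.003,0,3]]';python3 - <<'E'
from h import *
s=read_state();print(s["eef_rot"],local([575.1,-150.1,145]),np.degrees(s["eef_rot"][2]-1.4096))
E
```

```text
clock: 21.1
eef_pos: [580.2, -36.7, 158.8]
eef_rot: [-3.128, 0.006, 1.466]
wrist_force: [-0.1, -0.9, -0.5]
finger_gap: 8.4
clock: 21.6
eef_pos: [566.9, -127.2, 157.8]
eef_rot: [-3.126, 0.007, 1.411]
wrist_force: [0.2, 0.8, -0.6]
finger_gap: 8.7
[-3.12582461  0.00659627  1.41094904] [-0.02122184  0.01190592  0.01279456] 0.07729406565193594
```

```bash
python3 -m handwheel '[[-0.011,0.006,0.006,0],[-0.0212,0.0116,0.0128,0],[-0.0212,0.0116,0.02,0],[-0.0212,0.0116,0.024,0],[-0.0212,0.0116,0.024,0]]';python3 -m handwheel '[[0,0,0,0],[0,0,0,0]]';python3 - <<'E'
from h import *
s=read_state();print(s["eef_rot"],local([574.7,-150.1,128]),np.degrees(s["eef_rot"][2]-1.4096))
E
```

```text
clock: 22.22
eef_pos: [574.5, -149.7, 133.5]
eef_rot: [-3.125, 0.006, 1.411]
wrist_force: [-0.4, 0.6, -0.2]
finger_gap: 8.7
clock: 22.48
eef_pos: [574.6, -149.6, 133.8]
eef_rot: [-3.126, 0.007, 1.412]
wrist_force: [0.3, -0.5, -0.7]
finger_gap: 8.6
[-3.12574355  0.00655903  1.41151378] [-0.00044427  0.00027026  0.00576818] 0.10965147043476148
```

Aligned over the slot; lowering gently through the mouth, watching force.

```bash
python3 -m handwheel '[[-0.0004,0.0002,0.003,0],[-0.0004,0.0002,0.006,0],[-0.0004,0.0002,0.009,0],[-0.0004,0.0002,0.009,0]]';python3 -m handwheel '[[0,0,0.002,0],[0,0,0.003,0],[0,0,0.003,0]]';python3 -c "
from h import *
print(read_state()['moment'].round(2))"
```

```text
clock: 22.98
eef_pos: [574.5, -150.0, 124.4]
eef_rot: [-3.125, 0.006, 1.412]
wrist_force: [-1.1, 0.5, 0.2]
finger_gap: 8.4
clock: 23.35
eef_pos: [574.4, -150.0, 121.4]
eef_rot: [-3.125, 0.006, 1.412]
wrist_force: [0.7, -0.3, -1.0]
finger_gap: 9.1
[-0.05  0.06 -0.03]
```

```bash
python3 -m handwheel '[[0,0,0.001,0],[0,0,0.002,0],[0,0,0.003,0],[0,0,0.004,0],[0,0,0.004,0]]';python3 -m handwheel '[[0,0,0.001,0],[0,0,0.002,0],[0,0,0.003,0],[0,0,0.004,0],[0,0,0.004,0]]'
```

```text
clock: 23.98
eef_pos: [574.3, -150.0, 117.3]
eef_rot: [-3.125, 0.006, 1.411]
wrist_force: [-0.4, -0.2, 0.0]
finger_gap: 8.6
clock: 24.6
eef_pos: [574.3, -150.0, 113.3]
eef_rot: [-3.125, 0.006, 1.412]
wrist_force: [-0.1, 0.8, 0.3]
finger_gap: 8.8
```

```bash
python3 -m handwheel '[[0,0,0.001,0],[0,0,0.002,0],[0,0,0.003,0],[0,0,0.004,0],[0,0,0.004,0]]';python3 -m handwheel '[[0,0,0.001,0],[0,0,0.002,0],[0,0,0.003,0],[0,0,0.004,0],[0,0,0.004,0]]';python3 - <<'E'
from h import *
s=read_state();print(s["moment"].round(2))
t=cams.camera("top")[...,::-1];a=cams.camera("scene")[...,::-1]
cv2.imwrite("pics/t10.png",t);cv2.imwrite("pics/s10.png",a)
h=cv2.cvtColor(np.hstack([t,a]),cv2.COLOR_BGR2HSV)
E
```

```text
clock: 25.22
eef_pos: [574.5, -150.2, 109.6]
eef_rot: [-3.126, 0.007, 1.412]
wrist_force: [1.0, -0.4, 4.4]
finger_gap: 8.5
clock: 25.85
eef_pos: [574.2, -150.3, 105.2]
eef_rot: [-3.126, 0.007, 1.411]
wrist_force: [1.0, -1.2, 0.8]
finger_gap: 8.5
[-0.39 -0.21 -0.  ]
```

Pins felt (4.4 N) and passed. The last few mm, until the head bottoms.

```bash
python3 -m handwheel '[[0,0,0.001,0],[0,0,0.002,0],[0,0,0.003,0],[0,0,0.003,0]]';python3 -m handwheel '[[0,0,0.001,0],[0,0,0.0015,0],[0,0,0.0015,0]]'
```

```text
clock: 26.45
eef_pos: [574.1, -150.3, 101.9]
eef_rot: [-3.125, 0.007, 1.411]
wrist_force: [0.7, -1.5, 0.0]
finger_gap: 8.6
clock: 26.82
eef_pos: [574.2, -150.3, 101.5]
eef_rot: [-3.126, 0.007, 1.411]
wrist_force: [-4.5, -0.6, 12.0]
finger_gap: 9.0
```

Bottomed out: z stopped at 101.5 (predicted home 101.7) with 12 N. Now turning clockwise, in stages, keeping light down-push.

```bash
python3 -m handwheel '[[0,0,0.0004,4],[0,0,0.0004,8],[0,0,0.0004,12],[0,0,0.0004,16],[0,0,0.0004,20]]';python3 -m handwheel '[[0,0,0.0003,5],[0,0,0.0003,10],[0,0,0.0003,10]]';python3 -c "
from h import *
s=read_state();print(s['moment'].round(2),s['joints'].round(3),s['eef_rot'])"
```

```text
clock: 27.45
eef_pos: [574.3, -150.4, 101.6]
eef_rot: [-3.13, 0.012, 1.06]
wrist_force: [-0.1, -0.7, 5.6]
finger_gap: 8.7
clock: 27.82
eef_pos: [574.3, -150.4, 101.6]
eef_rot: [-3.132, 0.014, 0.886]
wrist_force: [-2.0, 0.3, 5.1]
finger_gap: 9.0
[-0.07  0.48  0.05] [-0.314  0.513  1.495 -0.01   1.147  0.376] [-3.13214303  0.01355947  0.88566725]
```

```bash
python3 -m handwheel '[[0,0,0.0003,6],[0,0,0.0003,12],[0,0,0.0003,18],[0,0,0.0003,24],[0,0,0.0003,30]]';python3 -m handwheel '[[0,0,0.0003,6],[0,0,0.0003,12],[0,0,0.0003,18],[0,0,0.0003,24],[0,0,0.0003,30]]';python3 -c "
from h import *
s=read_state();print(s['moment'].round(2),s['joints'].round(3),s['eef_rot'])"
```

```text
clock: 28.45
eef_pos: [574.6, -150.6, 101.7]
eef_rot: [-3.141, 0.016, 0.36]
wrist_force: [1.2, -2.0, 3.3]
finger_gap: 8.5
clock: 29.08
eef_pos: [574.8, -151.0, 101.7]
eef_rot: [3.133, 0.013, -0.166]
wrist_force: [0.3, -4.2, 3.0]
finger_gap: 9.0
[-0.94  0.19  0.06] [-0.314  0.513  1.495 -0.011  1.146  1.427] [ 3.13343837  0.01322249 -0.16550942]
```

```bash
python3 -m handwheel '[[0,0,0.0003,3],[0,0,0.0003,6],[0,0,0.0003,6]]';python3 -c "
from h import *
s=read_state();print(s['moment'].round(3),s['eef_rot'])";python3 -m handwheel '[[0,0,0.0003,2],[0,0,0.0003,4],[0,0,0.0003,4]]';python3 -c "
from h import *
s=read_state();print(s['moment'].round(3),s['eef_rot'])"
```

```text
clock: 29.45
eef_pos: [574.8, -151.2, 101.6]
eef_rot: [3.132, 0.012, -0.269]
wrist_force: [-1.0, -2.4, 5.3]
finger_gap: 8.7
[-0.499  0.468  0.04 ] [ 3.13182621  0.01199552 -0.26876818]
clock: 29.82
eef_pos: [574.8, -151.4, 101.6]
eef_rot: [3.131, 0.011, -0.337]
wrist_force: [-3.2, -2.7, 5.5]
finger_gap: 9.0
[-0.495  0.599  0.065] [ 3.13069116  0.0110774  -0.33671153]
```

```bash
for i in 1 2; do :; done; python3 -m handwheel '[[0,0,0.0003,1.5],[0,0,0.0003,3],[0,0,0.0003,3]]';python3 -c "
from h import *
s=read_state();print(s['moment'].round(3),s['eef_rot'])";python3 -m handwheel '[[0,0,0.0003,1.5],[0,0,0.0003,3],[0,0,0.0003,3]]';python3 -c "
from h import *
s=read_state();print(s['moment'].round(3),s['eef_rot'],s['joints'].round(3))
t=cams.camera('top')[...,::-1];a=cams.camera('scene')[...,::-1];w=cams.camera('wrist')[...,::-1]
for n,i in(('t11',t),('s11',a),('w11',w)):cv2.imwrite(f'pics/{n}.png',i)
A=np.hstack([crop(a,150,105,100,100,400,400),crop(w,0,0,512,384,400,300)[:300] if 0 else cv2.copyMakeBorder(cv2.resize(w,(400,300)),0,100,0,0,0)])
cv2.imwrite('pics/m11.png',A)"
```

```text
clock: 30.2
eef_pos: [574.7, -151.5, 101.6]
eef_rot: [3.13, 0.01, -0.387]
wrist_force: [-1.9, -2.0, 6.1]
finger_gap: 8.9
[-0.347  0.657  0.191] [ 3.12989833  0.01047008 -0.38687953]
clock: 30.58
eef_pos: [574.7, -151.6, 101.6]
eef_rot: [3.129, 0.01, -0.437]
wrist_force: [-1.4, -1.6, 5.6]
finger_gap: 9.2
[-0.238  0.627  0.377] [ 3.12917131  0.00967936 -0.43676844] [-0.315  0.513  1.495 -0.012  1.145  1.698]
```

View pics/m11.png

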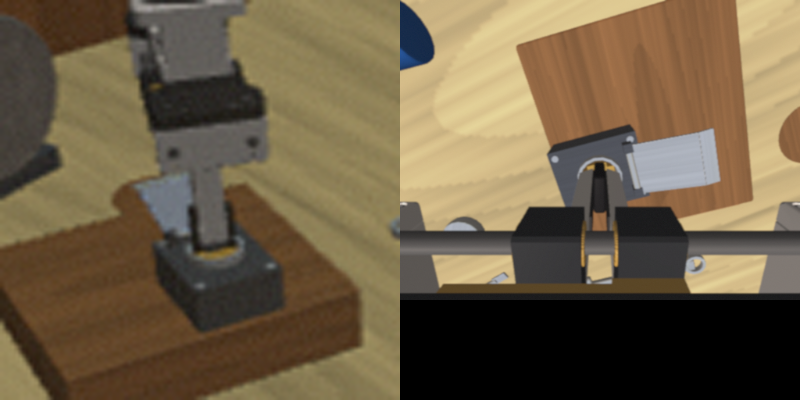

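Last view: the head sits down on the barrel, turned across the slot's rest direction; the cover lies open. The moment has risen to 0.38 N m, so the plug is on its stop. Quick numeric check of the driver and bystanders against the first top picture.

Run:
```python
from h import *
a,b=[cv2.imread(f"pics/{n}.png") for n in("top0","t11")]
for im in(a,b):
    m=cv2.inRange(cv2.cvtColor(im,cv2.COLOR_BGR2HSV),(0,150,60),(8,255,255))
    n,_,st,ce=cv2.connectedComponentsWithStats(m);print([(st[i].tolist(),ce[i].round(1).tolist()) for i in range(1,n) if st[i,4]>60])
d=cv2.absdiff(a,b).max(2)>40;n,_,st,_=cv2.connectedComponentsWithStats(cv2.morphologyEx(d.astype(np.uint8),cv2.MORPH_OPEN,np.ones((2,2),np.uint8)))
print([st[i].tolist() for i in range(1,n) if st[i,4]>8])
s=read_state();print(s["clock"],s["eef_rot"],s["moment"].round(2),s["wrist_force"].round(1),s["finger_gap"])
```

```text
[([189, 239, 43, 15, 393], [209.5, 246.1]), ([123, 247, 30, 56, 707], [137.1, 274.2])]
[([189, 240, 43, 15, 410], [209.4, 247.3]), ([123, 247, 31, 56, 730], [137.3, 273.8])]
[[179, 132, 266, 252, 24977], [324, 153, 13, 32, 172], [370, 170, 7, 11, 40], [187, 185, 15, 7, 84], [337, 185, 34, 22, 527], [402, 205, 3, 3, 9], [202, 240, 26, 5, 53], [241, 241, 16, 5, 43], [258, 240, 5, 4, 14], [195, 243, 6, 2, 12], [233, 243, 7, 3, 17], [386, 243, 5, 2, 10], [225, 247, 7, 6, 20], [215, 252, 5, 2, 10], [198, 254, 5, 2, 10], [0, 339, 66, 45, 1425]]
30.725 [ 3.1292377   0.00976797 -0.43640201] [-0.23  0.57  0.35] [-2.1 -2.   6.9] 8.612203708099809
```

The driver lies within about 3 mm of its original place and nothing else in view shows movement. The arm is holding the key turned with a steady 0.35 N m.

```bash
python3 -c "
from cell import manip
print(manip.sign_off())"
```

```text
the job is handed in; nothing more can be done
None
```

I handed the job in at about 31 s, with the gripper still holding the key turned. I levered the cover over with the small screwdriver, laid the driver down, seated the key and turned it clockwise to the plug's stop.

**Last checks:**
- **Cover:** it lies back open.
- **Key seating:** the tool stopped at 101.5 mm, against a predicted 101.7 mm, with 12 N of push after one pin resistance of about 4.4 N. The head stayed down through the turn.
- **Turn:** the key turned about 106°, which covers the quarter turn plus play and flex. The holding moment rose from 0.06 to 0.38 N m at the stop and was 0.35 N m at the last reading.
- **Bench:** the driver is within about 3 mm of its old place. Other changes in the top picture fit the arm, lock or driver, but the arm hides part of that view.

**What I could not confirm:**
- I read the plug's angle only from the key's turn and the moment at the stop.
- I checked the driver by its colour in the picture, not by a separate close view after letting it go.
- The tool drifted up to about 1° off vertical, with no sign of binding.

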